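# Find the unbolted waste flap and hold it open

### The job

Only one of the four identical waste flaps in the top of the steel sorting trolley is unbolted: press gently on their round push marks, one flap after another, until you find the one that rocks. Push that flap fully open with the fingertips and finish while still holding it down and open, so that the trays can be scraped into it. Do not force the bolted flaps, and do not grip, lift or shift anything that stands on the trolley.

Things in the scene. Friction and masses are not known exactly. Their poses are not given: they have to be found in the camera images.
- station: Steel waste-sorting trolley, deck 420 x 1100 mm, 50 mm above the robot's table. Origin: on the deck's top face, mid-length, 220 mm behind its front edge. x: level, away from the robot; y: left along the row of flaps; z up. Four identical flush flaps, 146 (x) x 116 (y) x 11 mm, fill openings 150 x 120 mm at x = -170 to -20, centred at y = +235, +100, -100, -235 mm.
- flap1 (a joint): Angle of the left (+y end) flap: 0 shut (flush), grows as its front part goes down; 0.8 rad is the stop, fully open. It turns on a level axle along the trolley's y, 65 mm behind the mark's centre and 5.5 mm under the top face: the front part goes down, the short rear part up; never the other way. All four are alike.
- flap2 (a joint): Angle of the second from the left flap: 0 shut (flush), grows as its front part goes down; 0.8 rad is the stop, fully open. Three of the four flaps are bolted underneath: pressed, they give 1 to 3 mm at the mark (under 0.05 rad), then stand firm at 10 N or so. One, a different one each time, is unbolted and turns freely. They look alike.
- flap3 (a joint): Angle of the third from the left flap: 0 shut (flush), grows as its front part goes down; 0.8 rad is the stop, fully open. A spring shuts an unbolted flap again: pressed down at the mark it takes about 3 to 5 N to start it and about 8 to 14 N to keep it at the stop. Same for all flaps.
- flap4 (a joint): Angle of the right (-y end) flap: 0 shut (flush), grows as its front part goes down; 0.8 rad is the stop, fully open. Pressing straight down at the mark opens an unbolted flap: it reaches the stop with the fingertip about 45 to 65 mm below the deck. The space under each opening is free for 100 mm. Same for all flaps.
- flap1_mark (a point): Centre of the round grey and black push mark (34 mm across) of the left (+y end) flap, on its top face, 33 mm behind the flap's front edge; level with the deck when shut, moves with the flap. Press here from above.
- flap2_mark (a point): Centre of the round grey and black push mark (34 mm across) of the second from the left flap, on its top face, 33 mm behind the flap's front edge; level with the deck when shut, moves with the flap. Press here from above.
- flap3_mark (a point): Centre of the round grey and black push mark (34 mm across) of the third from the left flap, on its top face, 33 mm behind the flap's front edge; level with the deck when shut, moves with the flap. Press here from above.
- flap4_mark (a point): Centre of the round grey and black push mark (34 mm across) of the right (-y end) flap, on its top face, 33 mm behind the flap's front edge; level with the deck when shut, moves with the flap. Press here from above.
- torch: Kitchen blowtorch standing upright behind the flaps: blue gas can 94 mm across, black head and brass nozzle, 171 mm tall; its handle reaches 66 mm towards the flaps, at 114 mm height or more, loose on the deck. Origin: its underside. Must stay where it is.
- bowl: Small steel bowl, 110 mm across, 50 mm high, behind the flaps, loose on the deck. Origin: its underside. Must stay where it is.
- sugar_jar: Glass sugar jar with steel cap, 66 mm across, 120 mm high, behind the flaps, loose on the deck. Origin: its underside. Must stay where it is.
- scraper: Dough scraper lying flat behind the flaps: steel blade 130 mm wide, black grip 20 mm high, loose on the deck. Origin: its underside. Must stay where it is.
- spatula: Spatula lying flat beside the right-hand flap, 240 mm long, loose on the deck. Origin: its underside. Must stay where it is.
- nozzle: Steel piping nozzle, a cone 29 mm across and 45 mm tall, standing between the second and third flap, loose on the deck. Origin: its underside. Must stay where it is.
- cutter: Steel ring cutter, 50 mm across and 40 mm tall, standing between the second and third flap, loose on the deck. Origin: its underside. Must stay where it is.
- timer: White kitchen timer, 60 x 60 x 20 mm, lying beside the left-hand flap, loose on the deck. Origin: its underside. Must stay where it is.

How it is judged:
On the way:
1. the unbolted flap is found: it rocks under the press (value of joint any of flap1, flap2, flap3, flap4 above 0.1 rad), for 0.05 s.
At the end, for the whole second after the job is handed in: One flap stands open by more than 0.68 rad (its stop is 0.8), held there by the fingers (they press on it with more than 1 N), and every loose thing on the deck is within 20 mm of where it stood (value of joint any of flap1, flap2, flap3, flap4 above 0.68 rad and contact force between the fingers and station above 1 N and distance of each of torch, bowl, sugar_jar, scraper, spatula, nozzle, cutter, timer from where it was at the start of the episode below 0.02 m); the arm keeps its last pose, push and grip.
It fails at once if a flap or the trolley is forced: the fingers press with more than 80 N (contact force between the fingers and station above 80 N).
It fails at once if a thing standing on the trolley is lifted or shifted by more than 20 mm (distance of any of torch, bowl, sugar_jar, scraper, spatula, nozzle, cutter, timer from where it was at the start of the episode above 0.02 m).
It also fails if it takes over 48 s, if anything falls off the work surface, if the arm or the gripper's body presses on something with over 40 N, if the wrist force passes 120 N, or if a joint passes its speed limit or range.

### The arm

A 6-joint arm with a two-finger parallel gripper is mounted at the origin on the work surface. World frame = base frame: x ahead of the robot, y to its left, z up, the work surface at z = 0. Lengths are in m, angles in rad, forces in N, time in s.
With the tool pointing down it reaches from about 0.425 to 0.95 m from the base axis. Payload 3.5 kg.
Tool frame: the origin (TCP) lies at the very end of the fingers, on their centre line; the grasp point (between the pads) lies 19 mm behind it (ctrl.grip_point_offset is the distance from the TCP to the grasp point, in m); z points along the fingers, y is the line along which they close (so a half turn about z gives the same grasp; the last joint's range is limited). The gripper opens to 85 mm and grips with 20 to 120 N. Pads are 22 mm wide; open, the fingers measure 114 mm over their backs; the gripper's body (76 mm by 85 mm) begins 54 mm behind the grasp point. The pads swing forward as they close: fully open they stand 13 mm farther back than shut.
Start: joints at [0.965, 0.286, 1.577, -0, 1.279, -0.15], TCP at [0.297, 0.606, 0.231] pointing down, gripper open.
Joint ranges: [-2.77, 2.77], [-0.9, 2.22], [0.21, 2.48], [-1.53, 4.67], [0.24, 2.81], [-2.84, 2.84]. Speed limits (rad/s): [2.79, 2.79, 3.14, 3.14, 3.14, 3.14].

### API

Orientations are given as a unit quaternion [x, y, z, w].
In Python, from plant import ctrl gives the robot as it stands. The module is installed in compiled form; this text tells all that it offers.
- The arm moves only by the shell command python3 -m pendant 'ROWS' [OPENING] [FORCE]. ROWS is JSON, a list of rows, each an object of numbers: "dx", "dy", "dz": the shift along the tool's x, y, z in cm; "twist": the turn about the tool's z in degrees. A call has 1 to 10 rows; each row is the pose to reach, as a shift and turn from the pose commanded when the call began, along the tool's axes at that moment; what a row does not reach only later rows make up. A row lasts 1/8 s, in which the tool goes at most 62.5 mm and 10.7 degrees, less where a joint would pass 70% of its speed; a pose out of reach is approached as far as the arm can. A call with a gripper value outside its range is refused whole. OPENING is the opening in per cent of the stroke, from 0 (shut) to 100 (fully open), set as the call begins (- or left out, the last holds). The fingers move at their own pace and stop on an object; FORCE is the grip in N (left out, the last holds). Time passes only in rows, so rows that repeat a pose let the fingers close. It gives the time, the measured TCP pose, the force, the opening and the grip force at its end, in the units of the state.
- ctrl.get_state(): the state, without advancing time (a new reading comes with each control period).
- ctrl.read_camera(name): name is "scene" or "top"; returns a dict with "img" (384x512x3 uint8, red, green, blue), "depth" (384x512 float32, m along the optical axis (not along the pixel's ray), 0 where there is no reading), "camera_matrix" (3x3 intrinsics, pixels), "xyz" and "rotation" of the camera in the world. Camera axes: x right, y up, looking along -z (the intrinsics and any distortion apply to the point x, -y, -z); pixel columns grow to the right and rows downward; lengths in m; the calibration is good to about 2 mm. A picture is of the moment at which its call begins.
- ctrl.sign_off(): hands the job in; it is judged then, once.
The state is a dict: "time": time; "qpos": joint angles; "dq": joint speeds; "joint_efforts": joint torques, N m; "eef_pos": TCP position; "tcp_rot": TCP orientation; "contact_force": force on the tool from outside, world axes, zero at the start; "wrist_torque": the same for the moment, N m; "opening": opening from 0.0 (shut) to 1.0 (fully open); "finger_force": force on a finger pad.
Only numpy, scipy, OpenCV 4.12 (cv2) and the standard library are available. Lean on these libraries where they do the work, as an engineer would, in place of code of your own. Each camera call takes 0.05 s, during which the arm holds its last target. There are 200 camera calls.

## Working session

There is one attempt and no reset: what is moved stays moved. The work goes in short steps, Python scripts to look and compute and a shell command to move; the robot and the scene stay as the last step left them, time stands still between calls to the robot, and variables do not carry over. Pictures are saved under pics/ and viewed, at most 10 in all, crops included, and the job is handed in when it is done.

```bash
mkdir -p pics
python3 - <<'E'
from plant import ctrl
import cv2,numpy as np
s=ctrl.get_state();print(s)
for n in("top","scene"):
    c=ctrl.read_camera(n);cv2.imwrite(f"pics/{n}0.png",c["img"][:,:,::-1]);np.savez(f"{n}0.npz",**c)
    print(n,c["camera_matrix"],c["xyz"],c["rotation"],[k for k in c])
E
```

```text
{'time': 0.0, 'qpos': array([ 9.64993728e-01,  2.87138280e-01,  1.57816189e+00, -3.33858080e-06,
        1.27858534e+00, -1.50000430e-01]), 'dq': array([ 0.000224  , -0.00097518,  0.00041341, -0.00116869, -0.0004196 ,
       -0.00104546]), 'joint_efforts': array([ 5.70411103e-04, -4.05974579e+01, -2.92633009e+01, -2.18495247e-04,
        5.87600793e-03, -1.56659208e-06]), 'eef_pos': array([0.29672536, 0.60556298, 0.22997361]), 'tcp_rot': array([ 2.25932761e-01,  9.74142224e-01, -1.06612650e-03, -4.21513206e-04]), 'contact_force': array([ 0.64664237,  0.5869384 , -0.4898022 ]), 'wrist_torque': array([ 0.00202903,  0.0273598 , -0.04516903]), 'finger_force': 0.0, 'opening': 1.0003190515217835}
top [[355.85713448   0.         255.39080387]
 [  0.         355.85713448 190.83235945]
 [  0.           0.           1.        ]] [0.52666011 0.01449831 1.16130355] [-0.02475039  0.02346693  0.71650116 -0.69675161] ['img', 'depth', 'camera_matrix', 'xyz', 'rotation']
scene [[443.15016094   0.         254.78491997]
 [  0.         443.15016094 191.17106261]
 [  0.           0.           1.        ]] [ 1.22281945 -0.88192148  0.84643567] [0.4425957  0.13078326 0.26820918 0.8456173 ] ['img', 'depth', 'camera_matrix', 'xyz', 'rotation']
```

View pics/top0.png

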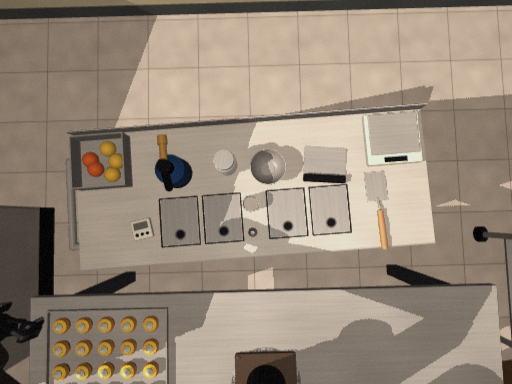

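View pics/scene0.png

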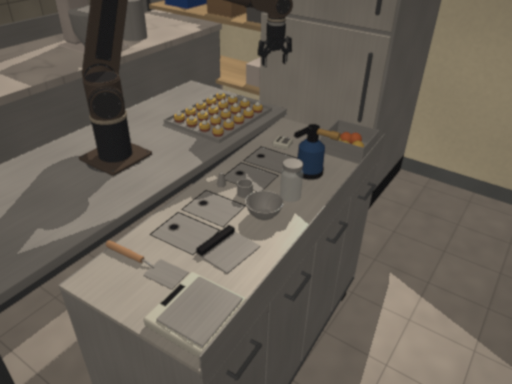

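The top view shows the four flaps with dark marks near (180,234), (221,232), (288,226) and (331,222). The torch is at (173,170), with its handle pointing up and left. The nozzle is at (252,232), the cutter at (252,202) and the timer at (142,229). Next I locate the marks precisely on the z=0.05 plane.

```bash
cat > h.py <<'E'
import numpy as np,cv2
from scipy.spatial.transform import Rotation as R
def ray(c,u,v,z):
    K=c["camera_matrix"];d=np.array([(u-K[0,2])/K[0,0],-(v-K[1,2])/K[1,1],-1])
    d=R.from_quat(c["rotation"]).apply(d);return c["xyz"]+d*(z-c["xyz"][2])/d[2]
E
python3 - <<'E'
from h import *
for n,pts in(("top",[(180,234),(221,232),(288,226),(331,222)]),("scene",[(262,157),(236,173),(203,203),(174,227)])):
    c=dict(np.load(f"{n}0.npz"));g=cv2.cvtColor(c["img"],cv2.COLOR_RGB2GRAY)
    P=[]
    for u,v in pts:
        w=g[v-8:v+9,u-8:u+9].astype(int);m=(w<60) if n=="top" else w<np.percentile(w,15)
        k,l,st,ce=cv2.connectedComponentsWithStats(m.astype(np.uint8))
        i=1+np.argmax(st[1:,4]);p=ce[i]+[u-8,v-8];q=ray(c,*p,.05);P.append(q)
        print(n,p.round(1),st[i],q.round(4),'depth',c["depth"][v,u])
    P=np.array(P);print(np.linalg.norm(np.diff(P,axis=0),axis=1))
    if n=="top":
        d=P[0]-P[3];print('yaw',np.degrees(np.arctan2(-d[0],d[1])))
        for nm,u,v,z in[("nozzle",253,232,.09),("cutter",252,202,.09),("torch handle",168,185,.164),("torch",174,170,.2),("jar",224,160,.17)]:print(nm,ray(c,u,v,z).round(3))
E
```

```text
top [180.  233.8] [ 4  4  9  9 60] [0.4753 0.2534 0.05  ] depth 1.1048205
top [223.3 230.6] [ 7  3  8  8 55] [0.4817 0.1185 0.05  ] depth 1.1043041
top [287.6 225.5] [ 4  4  8  8 47] [ 0.4917 -0.0815  0.05  ] depth 1.107016
top [330.9 221.9] [ 4  5  8  7 45] [ 0.4991 -0.2165  0.05  ] depth 1.1077144
[0.13504573 0.20028713 0.13512634]
yaw 2.8974390205600504
nozzle [0.477 0.026 0.09 ]
cutter [0.566 0.027 0.09 ]
torch handle [0.618 0.261 0.164]
torch [0.655 0.235 0.2  ]
jar [0.684 0.101 0.17 ]
scene [260.5 155.3] [ 3  4  8  5 35] [0.4767 0.2531 0.05  ] depth 1.5575962
scene [239.2 172.6] [ 7  5  9  6 40] [0.4832 0.1172 0.05  ] depth 1.4781744
scene [202.7 202.5] [ 4  5  8  6 32] [ 0.4935 -0.0818  0.05  ] depth 1.3358192
scene [173.4 226.6] [ 3  5 10  6 43] [ 0.5006 -0.2164  0.05  ] depth 1.2428137
[0.13609262 0.19923738 0.13477707]
```

```bash
python3 -m pendant '[{"dx":-4,"dy":-3,"twist":-5},{"dx":-8.5,"dy":-6.5,"twist":-10},{"dx":-13,"dy":-10,"twist":-15},{"dx":-18,"dy":-13.5,"twist":-20},{"dx":-22.5,"dy":-17,"twist":-25},{"dx":-27,"dy":-20.3,"twist":-29},{"dx":-31.6,"dy":-23.7,"twist":-29},{"dx":-31.6,"dy":-23.7,"twist":-29},{"dx":-31.6,"dy":-23.7,"twist":-29}]' 0 20
python3 - <<'E'
from plant import ctrl
from scipy.spatial.transform import Rotation as R
s=ctrl.get_state();print(s);print(R.from_quat(s['tcp_rot']).as_matrix().round(3))
E
```

```text
{'time': 0.1, 'qpos': array([ 9.64998083e-01,  2.87127270e-01,  1.57804647e+00,  9.77923778e-06,
        1.27859102e+00, -1.49991568e-01]), 'dq': array([-0.00175265, -0.00247315, -0.00337904,  0.00047416, -0.00188466,
       -0.00161047]), 'joint_efforts': array([ 1.70567277e-03, -4.07296264e+01, -2.93700796e+01, -7.32371927e-05,
        3.41201237e-03,  1.28917617e-05]), 'eef_pos': array([0.29674801, 0.60560627, 0.23004344]), 'tcp_rot': array([ 2.25936818e-01,  9.74141353e-01, -1.00769773e-03, -4.05065801e-04]), 'contact_force': array([ 0.7417125 , -0.23046755, -0.15981227]), 'wrist_torque': array([-0.0250187 , -0.00829082, -0.0159399 ]), 'finger_force': 0.0, 'opening': 0.9950430065786384}
[[-0.898  0.44  -0.001]
 [ 0.44   0.898 -0.002]
 [ 0.    -0.002 -1.   ]]$[0]: bad value
```

```bash
python3 -m pendant '[{"dx":-4,"dy":-3,"dz":0,"twist":-5},{"dx":-8.5,"dy":-6.5,"dz":0,"twist":-10},{"dx":-13,"dy":-10,"dz":0,"twist":-15},{"dx":-18,"dy":-13.5,"dz":0,"twist":-20},{"dx":-22.5,"dy":-17,"dz":0,"twist":-25},{"dx":-27,"dy":-20.3,"dz":0,"twist":-29},{"dx":-31.6,"dy":-23.7,"dz":0,"twist":-29},{"dx":-31.6,"dy":-23.7,"dz":0,"twist":-29},{"dx":-31.6,"dy":-23.7,"dz":0,"twist":-29}]' 0 20
```

```text
time: 1.23
eef_pos: [0.4761, 0.2543, 0.2309]
tcp_rot: [-0.025, 1.0, 0.0, -0.001]
contact_force: [-0.9, -0.5, -0.6]
opening: -0.004
finger_force: 0.0
```

```bash
python3 -m pendant '[{"dx":0,"dy":0,"dz":5,"twist":0},{"dx":0,"dy":0,"dz":10,"twist":0},{"dx":0,"dy":0,"dz":14,"twist":0},{"dx":0,"dy":0,"dz":16,"twist":0},{"dx":0,"dy":0,"dz":17,"twist":0},{"dx":0,"dy":0,"dz":17.3,"twist":0},{"dx":0,"dy":0,"dz":17.3,"twist":0}]'
python3 -m pendant '[{"dx":0,"dy":0,"dz":0.2,"twist":0},{"dx":0,"dy":0,"dz":0.4,"twist":0},{"dx":0,"dy":0,"dz":0.6,"twist":0},{"dx":0,"dy":0,"dz":0.8,"twist":0},{"dx":0,"dy":0,"dz":0.8,"twist":0}]'
```

```text
time: 2.1
eef_pos: [0.477, 0.2549, 0.0592]
tcp_rot: [-0.026, 1.0, 0.0, 0.001]
contact_force: [-0.1, 0.1, -0.9]
opening: -0.001
finger_force: 0.0
time: 2.72
eef_pos: [0.4765, 0.2541, 0.0502]
tcp_rot: [-0.025, 1.0, -0.0, -0.0]
contact_force: [0.2, -0.0, -0.6]
opening: 0.001
finger_force: 0.0
```

```bash
python3 -m pendant '[{"dx":0,"dy":0,"dz":0.1,"twist":0},{"dx":0,"dy":0,"dz":0.2,"twist":0},{"dx":0,"dy":0,"dz":0.3,"twist":0},{"dx":0,"dy":0,"dz":0.3,"twist":0}]'
python3 -m pendant '[{"dx":0,"dy":0,"dz":0.1,"twist":0},{"dx":0,"dy":0,"dz":0.2,"twist":0},{"dx":0,"dy":0,"dz":0.2,"twist":0}]'
```

```text
time: 3.22
eef_pos: [0.4765, 0.2542, 0.049]
tcp_rot: [-0.025, 1.0, -0.0, -0.001]
contact_force: [-6.5, -2.4, 11.5]
opening: 0.001
finger_force: 5.7
time: 3.6
eef_pos: [0.4765, 0.2542, 0.0488]
tcp_rot: [-0.026, 1.0, -0.001, -0.001]
contact_force: [-9.4, -4.7, 21.5]
opening: -0.001
finger_force: 10.8
```

Flap 1 is bolted: it stands firm at 21 N after about 1 mm. On to flap 2.

```bash
python3 -m pendant '[{"dx":0,"dy":0,"dz":-2.5,"twist":0},{"dx":0,"dy":-5,"dz":-2.5,"twist":0},{"dx":0,"dy":-10,"dz":-2.5,"twist":0},{"dx":0,"dy":-13.6,"dz":-2.5,"twist":0},{"dx":0,"dy":-13.6,"dz":-1.5,"twist":0},{"dx":0,"dy":-13.6,"dz":-0.8,"twist":0},{"dx":0,"dy":-13.6,"dz":-0.5,"twist":0},{"dx":0,"dy":-13.6,"dz":-0.5,"twist":0}]'
python3 -m pendant '[{"dx":0,"dy":0,"dz":0.1,"twist":0},{"dx":0,"dy":0,"dz":0.2,"twist":0},{"dx":0,"dy":0,"dz":0.3,"twist":0},{"dx":0,"dy":0,"dz":0.4,"twist":0},{"dx":0,"dy":0,"dz":0.4,"twist":0}]'
```

```text
time: 4.6
eef_pos: [0.4826, 0.1191, 0.05]
tcp_rot: [-0.026, 1.0, -0.0, -0.001]
contact_force: [-2.7, -0.6, 4.3]
opening: -0.0
finger_force: 1.7
time: 5.22
eef_pos: [0.4832, 0.1191, 0.0489]
tcp_rot: [-0.025, 1.0, 0.0, -0.001]
contact_force: [-9.5, 1.1, 18.8]
opening: -0.003
finger_force: 9.5
```

Flap 2 is also bolted (19 N at 1 mm). I rise over the nozzle to flap 3.

```bash
python3 -m pendant '[{"dx":0,"dy":0,"dz":-5,"twist":0},{"dx":0,"dy":0,"dz":-10,"twist":0},{"dx":0,"dy":-5,"dz":-10,"twist":0},{"dx":0,"dy":-10,"dz":-10,"twist":0},{"dx":0,"dy":-15,"dz":-10,"twist":0},{"dx":0,"dy":-20,"dz":-10,"twist":0},{"dx":0,"dy":-20,"dz":-5,"twist":0},{"dx":0,"dy":-20,"dz":-2,"twist":0},{"dx":0,"dy":-20,"dz":-0.8,"twist":0},{"dx":0,"dy":-20,"dz":-0.5,"twist":0}]'
python3 -m pendant '[{"dx":0,"dy":0,"dz":0.1,"twist":0},{"dx":0,"dy":0,"dz":0.2,"twist":0},{"dx":0,"dy":0,"dz":0.3,"twist":0},{"dx":0,"dy":0,"dz":0.4,"twist":0},{"dx":0,"dy":0,"dz":0.4,"twist":0}]'
```

```text
time: 6.48
eef_pos: [0.4936, -0.0813, 0.0511]
tcp_rot: [-0.025, 1.0, -0.0, 0.0]
contact_force: [-0.1, -0.0, 0.1]
opening: 0.004
finger_force: 0.0
time: 7.1
eef_pos: [0.4943, -0.0816, 0.049]
tcp_rot: [-0.025, 1.0, -0.0, 0.001]
contact_force: [-2.6, 0.9, 8.6]
opening: 0.005
finger_force: 4.2
```

```bash
python3 -m pendant '[{"dx":0,"dy":0,"dz":0.1,"twist":0},{"dx":0,"dy":0,"dz":0.2,"twist":0},{"dx":0,"dy":0,"dz":0.3,"twist":0},{"dx":0,"dy":0,"dz":0.3,"twist":0}]'
```

```text
time: 7.6
eef_pos: [0.4944, -0.0816, 0.0488]
tcp_rot: [-0.026, 1.0, 0.0, -0.0]
contact_force: [-10.0, 3.5, 25.0]
opening: 0.002
finger_force: 12.8
```

Flap 3 is bolted (25 N). Flap 4 remains.

```bash
python3 -m pendant '[{"dx":0,"dy":0,"dz":-3,"twist":0},{"dx":0,"dy":-5,"dz":-3,"twist":0},{"dx":0,"dy":-10,"dz":-3,"twist":0},{"dx":0,"dy":-13.5,"dz":-3,"twist":0},{"dx":0,"dy":-13.5,"dz":-1.5,"twist":0},{"dx":0,"dy":-13.5,"dz":-0.8,"twist":0},{"dx":0,"dy":-13.5,"dz":-0.5,"twist":0},{"dx":0,"dy":-13.5,"dz":-0.5,"twist":0}]'
python3 -m pendant '[{"dx":0,"dy":0,"dz":0.2,"twist":0},{"dx":0,"dy":0,"dz":0.4,"twist":0},{"dx":0,"dy":0,"dz":0.6,"twist":0},{"dx":0,"dy":0,"dz":0.6,"twist":0}]'
```

```text
time: 8.6
eef_pos: [0.4997, -0.215, 0.0491]
tcp_rot: [-0.026, 1.0, 0.001, -0.001]
contact_force: [-1.7, 1.2, 2.8]
opening: 0.002
finger_force: 1.8
time: 9.1
eef_pos: [0.5004, -0.216, 0.0432]
tcp_rot: [-0.025, 1.0, 0.0, 0.0]
contact_force: [-2.0, 3.0, 4.1]
opening: 0.001
finger_force: 2.0
```

Flap 4 gives way with only 4 N, so it is the unbolted one. I push on in stages.

```bash
python3 -m pendant '[{"dx":0,"dy":0,"dz":0.6,"twist":0},{"dx":0,"dy":0,"dz":1.2,"twist":0},{"dx":0,"dy":0,"dz":1.8,"twist":0},{"dx":0,"dy":0,"dz":2.4,"twist":0},{"dx":0,"dy":0,"dz":3,"twist":0},{"dx":0,"dy":0,"dz":3,"twist":0}]'
python3 -m pendant '[{"dx":0,"dy":0,"dz":0.3,"twist":0},{"dx":0,"dy":0,"dz":0.6,"twist":0},{"dx":0,"dy":0,"dz":0.9,"twist":0},{"dx":0,"dy":0,"dz":0.9,"twist":0}]'
```

```text
time: 9.85
eef_pos: [0.5024, -0.2181, 0.0147]
tcp_rot: [-0.025, 1.0, -0.002, 0.003]
contact_force: [-0.4, -0.3, 6.3]
opening: -0.006
finger_force: 2.7
time: 10.35
eef_pos: [0.5023, -0.2183, 0.0058]
tcp_rot: [-0.025, 1.0, -0.002, 0.002]
contact_force: [-0.5, -0.2, 6.7]
opening: -0.003
finger_force: 2.7
```

```bash
python3 -m pendant '[{"dx":0,"dy":0,"dz":0.3,"twist":0},{"dx":0,"dy":0,"dz":0.6,"twist":0},{"dx":0,"dy":0,"dz":0.6,"twist":0}]'
python3 -m pendant '[{"dx":0,"dy":0,"dz":0.2,"twist":0},{"dx":0,"dy":0,"dz":0.4,"twist":0},{"dx":0,"dy":0,"dz":0.4,"twist":0}]'
```

```text
time: 10.72
eef_pos: [0.5021, -0.2182, -0.0003]
tcp_rot: [-0.025, 1.0, -0.002, 0.002]
contact_force: [-1.9, 0.3, 6.3]
opening: 0.0
finger_force: 2.7
time: 11.1
eef_pos: [0.5021, -0.2183, -0.004]
tcp_rot: [-0.025, 1.0, -0.002, 0.002]
contact_force: [-1.9, 0.5, 7.1]
opening: -0.004
finger_force: 3.4
```

```bash
python3 -m pendant '[{"dx":0,"dy":0,"dz":0.2,"twist":0},{"dx":0,"dy":0,"dz":0.4,"twist":0},{"dx":0,"dy":0,"dz":0.4,"twist":0}]'
python3 -m pendant '[{"dx":0,"dy":0,"dz":0.2,"twist":0},{"dx":0,"dy":0,"dz":0.3,"twist":0},{"dx":0,"dy":0,"dz":0.3,"twist":0}]'
```

```text
time: 11.48
eef_pos: [0.5025, -0.2184, -0.0046]
tcp_rot: [-0.026, 1.0, -0.002, 0.001]
contact_force: [-10.3, 6.1, 29.5]
opening: -0.003
finger_force: 13.7
time: 11.85
eef_pos: [0.5027, -0.2185, -0.005]
tcp_rot: [-0.026, 1.0, -0.001, 0.0]
contact_force: [-16.6, 7.9, 44.8]
opening: -0.007
finger_force: 21.4
```

The stop is reached (force rising at 55 mm depth). I ease off to a moderate hold and check with the cameras.

```bash
python3 -m pendant '[{"dx":0,"dy":0,"dz":-0.3,"twist":0},{"dx":0,"dy":0,"dz":-0.3,"twist":0},{"dx":0,"dy":0,"dz":-0.3,"twist":0},{"dx":0,"dy":0,"dz":-0.3,"twist":0}]'
python3 - <<'E'
from plant import ctrl
import cv2,numpy as np
a=ctrl.read_camera("top")["img"];b=ctrl.read_camera("scene")["img"][120:312,80:336]
cv2.imwrite("pics/end.png",np.vstack([a[90:270,60:450],cv2.resize(b,(390,292))])[:,:,::-1])
E
```

```text
time: 12.35
eef_pos: [0.5025, -0.2184, -0.0046]
tcp_rot: [-0.026, 1.0, -0.002, 0.001]
contact_force: [-10.5, 4.1, 28.3]
opening: -0.0
finger_force: 13.6
```

View pics/end.png

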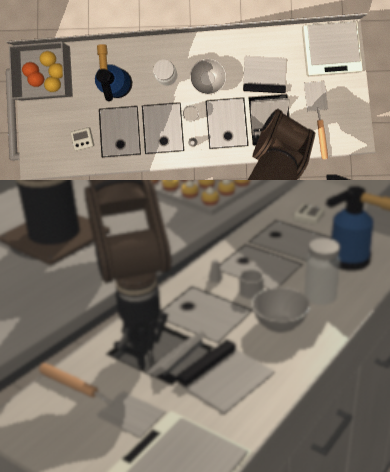

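The picture shows flap 4 tilted open under the shut fingers, near (145,350) in the lower half. The scraper, spatula, nozzle, cutter and the rest stand where they were. The hold force is a steady 28 N, so I hand in.

```bash
python3 -c "
from plant import ctrl
print(ctrl.sign_off())"
```

```text
the job is handed in; nothing more can be done
None
```

The unbolted flap is flap 4, at the right (-y) end: I pushed it down to its stop and handed the job in with the fingers holding it open at about 28 N; the loose things looked unmoved in the last picture, and the sign-off gave no verdict.

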